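# Fit the metering module and set the filler valve two turns open

## Robot

A 6-joint arm with a two-finger parallel gripper is mounted at the origin on the work surface. World frame = base frame: x ahead of the robot, y to its left, z up, the work surface at z = 0. Lengths are in m, angles in rad, forces in N, time in s.
With the tool pointing down it reaches from about 0.35 to 0.775 m from the base axis. Payload 7.3 kg.
Tool frame: the origin (TCP) lies between the finger pads, 19 mm behind the fingertips; this is the grasp point; y points along the fingers, z is the direction in which the jaws open and shut, and the axes are right-handed (so a half turn about y gives the same grasp; the last joint's range is limited). The gripper opens to 92 mm and grips with 3 to 60 N. Pads are 19 mm wide; open, the fingers measure 130 mm over their backs; the gripper's body (75 mm by 190 mm) begins 47 mm behind the grasp point.
Start: joints at [1.047, 0.342, 1.524, -0, 1.275, -0.146], TCP at [0.194, 0.488, 0.246] pointing down, gripper open.
Joint ranges: [-2.53, 2.53], [-0.77, 2.02], [0.04, 2.7], [-1, 4.14], [0.28, 2.66], [-3.11, 3.11]. Speed limits (rad/s): [2.57, 2.57, 3.14, 3.14, 3.14, 3.14].

## Interface

Orientations are given as [roll, pitch, yaw] about the fixed x, y, z axes, in that order (R = Rz(yaw) Ry(pitch) Rx(roll)).
In Python, from cell import sensors, read_camera, hand_in gives the robot as it stands. The module is installed in compiled form; this text tells all that it offers.
- The arm moves only by the tool send_rows, never from a script. Its argument "motion" is a list that holds one entry, the list of rows, each a list of 4 numbers: the shift along the tool's x, y, z in m, then the turn about the tool's y in degrees. In form: [[[tx, ty, tz, twist], ...]]. A call has 1 to 8 rows; each row is the pose to reach, as a shift and turn from the pose measured when the call began, along the tool's axes at that moment; what a row does not reach only later rows make up. A row lasts 1/10 s, in which the tool goes at most 50 mm and 8.59 degrees, less where a joint would pass 70% of its speed; a pose out of reach is approached as far as the arm can. A call with a gripper value outside its range is refused whole. "gripper" is the opening, from 0 (shut) to 1 (fully open), set as the call begins (left out, the last holds). The fingers move at their own pace and stop on an object; "grip_force" is the grip in N (left out, the last holds). Time passes only in rows, so rows that repeat a pose let the fingers close. It gives the time, the measured TCP pose, the force and the opening at its end, in the units of the state.
- sensors.observe(): the state, without advancing time (a new reading comes with each control period).
- read_camera(name): name is "side" or "top"; returns a dict with "frame" (420x560x3 uint8, red, green, blue), "fx", "fy", "cx", "cy" (pixels), "extrinsics" (4x4, takes a point from world to camera coordinates). Camera axes: x right, y up, looking along -z (the intrinsics and any distortion apply to the point x, -y, -z); pixel columns grow to the right and rows downward; lengths in m; the calibration is good to about 2 mm. A picture is of the moment at which its call begins. There is no depth.
- hand_in(): hands the job in, once; it reports no verdict.
The state is a dict: "time": time; "qpos": joint angles; "qvel": joint speeds; "joint_efforts": joint torques, N m; "tool_pos": TCP position; "tool_rot": TCP orientation; "contact_force": force on the tool from outside, world axes, zero at the start; "torque": the same for the moment, N m; "opening": finger opening in m.
Only numpy, scipy, OpenCV 4.12 (cv2) and the standard library are available. Lean on these libraries where they do the work, as an engineer would, in place of code of your own. Each camera call takes 0.05 s, during which the arm holds its last target.

## Task

Fit the orange metering module to the bench filler: set its foot down flat in the open bay of the rail and slide it away from the bay, under the lips, fully home until the spring catch snaps into its notch. Then turn the red valve wheel clockwise until it is closed against its stop, open it again by exactly two full turns, and finish still gripping the wheel's black handle with the wheel at rest: do not let go. Leave the loose bottles and the tin where they stand.

Things in the scene. Friction and masses are not known exactly. Their poses are not given: they have to be found in the camera images.
- filler: the bench filler, fixed: steel base plate 180 (x) by 340 (y) by 12 mm, its origin at table level; x is the slide direction of the rail (from the open bay towards the yellow end stop), z up. The rail (along x, centred 120 mm to the -y side) carries the module; the valve with the red wheel stands 95 mm to the +y side; a manifold pipe 67 mm high runs along the far (+x) edge
- module: the metering module, loose, 0.25 to 0.45 kg, standing upright on its foot; origin at the centre of its underside. Steel foot 64 (x) by 50 (y) by 10 mm with rounded corners (radius 6) and a 16 mm wide notch in the middle of each long side; on it an orange block 40 (x) by 32 (y) mm from height 10 to 72 mm, to be gripped from above. It fits either way round (half turn about z)
- bay (a point): the point on the rail's floor (30 mm above the table) over which the module's origin comes when it is set down in the open bay, its long (x) axis along this point's x axis. Bay open above; tapered guides narrow from 72 mm to the 53 mm wide channel, leaving the foot about 4 mm free on each side here
- seat (a point): where the module's origin lies on the rail's floor when fully home: 85 mm along +x from the bay, foot against the yellow end stop (0.5 mm play). Channel 53 mm wide; dark lips 13 to 18 mm above its floor, 38 mm apart, from 40 mm before this point to 32 past it: the orange block passes between them, the foot below with 3 mm play. A brass sprung roller in the -y wall yields at about 10 N along x
- catch (a joint): the sprung roller in the channel wall, m: 0 = sprung out (free, or snapped into the module's notch), up to 0.006 while the module's foot pushes it back
- wheel (a joint): angle of the red valve wheel, rad: 0 = closed against its rigid stop, grows anticlockwise seen from above (opening), 6.283 per turn, at most 22. It starts 1.6 to 5 rad open. Stays where it is left; needs about 3 N at the handle to turn
- hub (a point): centre of the top of the wheel's hub, on its vertical axis, 110 mm above the table. The wheel is 124 mm across, rim top 106 mm above the table
- grip (a point): point to grip on the axis of the black handle, 138 mm above the table: an upright round post 24 mm across, 50 mm tall (110 to 160 mm up), on the wheel 50 mm from its axis. It spins freely on its pin: gripped from above it can be led round the hub without turning the gripper. At wheel value q it lies from the hub at angle q - 90 deg, anticlockwise from the filler's x axis
- tin: a loose small tin of spare caps, white with a yellow band, 68 mm across, 60 mm tall; origin at the centre of its underside; a bystander
- bottle1: a loose capped brown glass bottle standing upright, 60 mm across, 190 mm tall; origin at the centre of its underside; a bystander
- bottle2: a loose capped brown glass bottle standing upright, 60 mm across, 190 mm tall; origin at the centre of its underside; a bystander
- bottle3: a loose capped brown glass bottle standing upright, 60 mm across, 190 mm tall; origin at the centre of its underside; a bystander
- bottle4: a loose capped brown glass bottle standing upright, 60 mm across, 190 mm tall; origin at the centre of its underside; a bystander
Mind the look-alikes: they are no part of the job. What is shaped like the module but blue or turquoise is not meant.

How it is judged:
By the outcome, as a careful person would: the job done as asked, in the order asked, and still so for the second after the job is handed in, while the arm keeps its last pose, push and grip.
It also fails if it takes over 70 s, if anything falls off the work surface, if the arm or the gripper's body presses on something with over 40 N, if the wrist force passes 120 N, or if a joint passes its speed limit or range.

## Working session

There is one attempt and no reset: what is moved stays moved. The work goes in short steps, Python scripts to look and compute and a tool call to move; the robot and the scene stay as the last step left them, time stands still between calls to the robot, and variables do not carry over. Pictures are saved under pics/ and viewed, and the job is handed in when it is done.

Besides the shell and the picture viewer there is one more tool, called after "Request:" in YAML: its name, and indented under it one key for each argument. send_rows: Moves the arm, as the interface text tells. Its arguments: {"type":"object","properties":{"motion":{"type":"array"},"gripper":{"type":"number"},"grip_force":{"type":"number"}},"required":["motion"]}

```bash
ls; mkdir -p pics
cat > h.py <<'E'
import numpy as np, cv2
from cell import sensors, read_camera, hand_in
def snap(n,tag):
    c=read_camera(n); cv2.imwrite(f'pics/{tag}.png',c['frame'][:,:,::-1]); np.savez(f'pics/{tag}.npz',**{k:v for k,v in c.items()}); return c
E
python3 - <<'E'
from h import *
for n in('side','top'):
    c=snap(n,n+'0'); print({k:(v if k!='frame' else v.shape) for k,v in c.items()})
print(sensors.observe())
E
```

```text
pics
{'frame': (420, 560, 3), 'fx': 455.5654982874888, 'fy': 455.5654982874888, 'cx': 285.85042447243063, 'cy': 212.65887488311523, 'extrinsics': array([[ 0.99970849, -0.02407506,  0.0018214 , -0.51927662],
       [ 0.01177117,  0.55187795,  0.83384181, -0.07787998],
       [-0.02107998, -0.8335773 ,  0.55200047, -1.46094266],
       [ 0.        ,  0.        ,  0.        ,  1.        ]])}
{'frame': (420, 560, 3), 'fx': 389.999722987723, 'fy': 389.999722987723, 'cx': 285.7263745914249, 'cy': 211.77905445606106, 'extrinsics': array([[-0.02642889, -0.9995219 ,  0.01604656, -0.02073795],
       [ 0.98265593, -0.02302891,  0.18400269, -0.51721043],
       [-0.18354518,  0.02063123,  0.98279475, -1.10960378],
       [ 0.        ,  0.        ,  0.        ,  1.        ]])}
{'time': 0.1, 'qpos': array([ 1.04701564e+00,  3.42661920e-01,  1.52493303e+00,  1.93720455e-06,
        1.27538849e+00, -1.46002761e-01]), 'qvel': array([ 0.00039281, -0.00158186, -0.00187541,  0.00029969, -0.00142465,
       -0.00044482]), 'joint_efforts': array([ 1.07521526e-03, -4.32006168e+01, -2.44695586e+01,  7.18004582e-02,
        5.25664003e-02, -5.90633795e-05]), 'tool_pos': array([0.19345803, 0.48769139, 0.24490581]), 'tool_rot': array([-1.57217205e+00,  2.04170933e-04, -3.77778636e-01]), 'contact_force': array([-0.71889997, -1.03726841,  0.67588026]), 'torque': array([-0.00861774, -0.0051918 , -0.04407846]), 'opening': 0.09184344247711582}
```

View pics/side0.png

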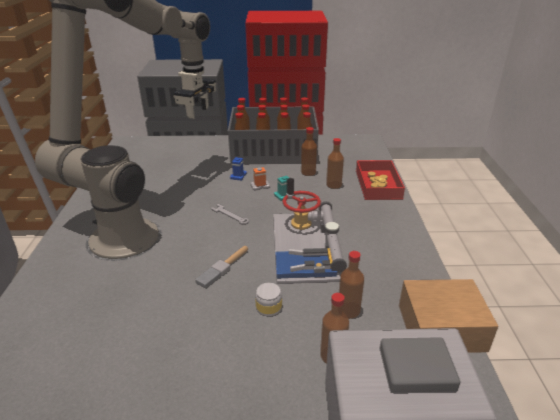

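View pics/top0.png

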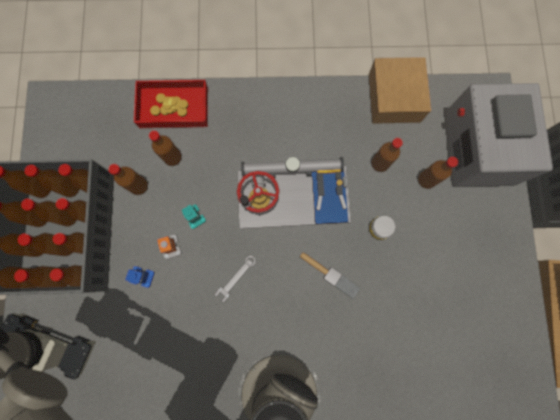

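Run:
```python
import cv2
t=cv2.imread('pics/top0.png');s=cv2.imread('pics/side0.png')
cv2.imwrite('pics/t1.png',cv2.resize(t[140:240,225:365],None,fx=5.6,fy=5.6,interpolation=cv2.INTER_CUBIC))
cv2.imwrite('pics/s1.png',cv2.resize(s[170:290,225:375],None,fx=5,fy=5,interpolation=cv2.INTER_CUBIC))
cv2.imwrite('pics/t2.png',cv2.resize(t[190:300,110:220],None,fx=5,fy=5,interpolation=cv2.INTER_CUBIC))
cv2.imwrite('pics/s2.png',cv2.resize(s[140:220,215:315],None,fx=7,fy=7,interpolation=cv2.INTER_CUBIC))
```

```text
(no output)
```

View pics/t1.png

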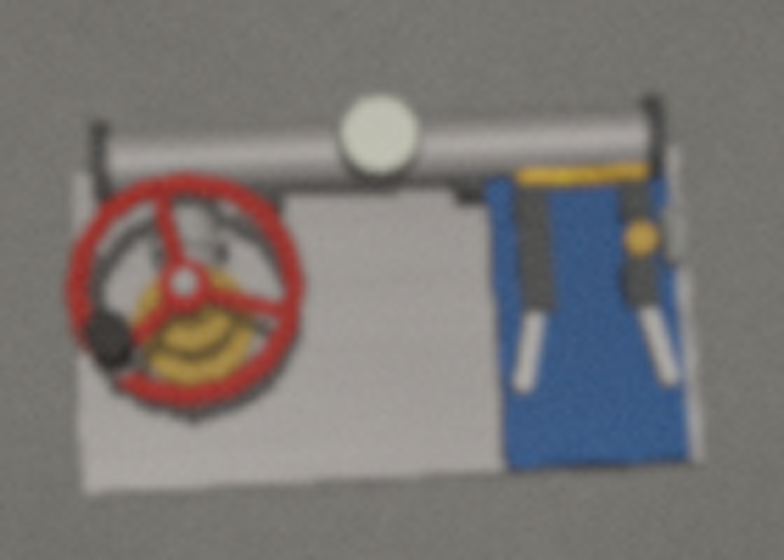

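View pics/s1.png

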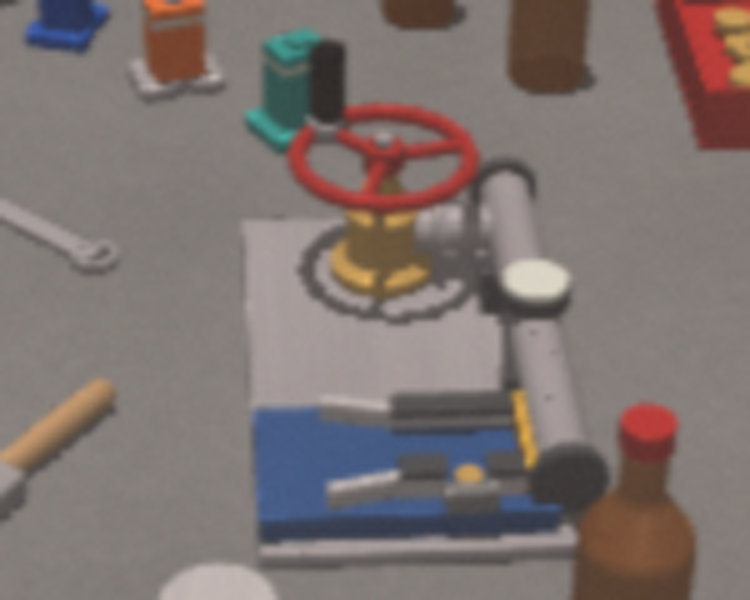

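View pics/t2.png

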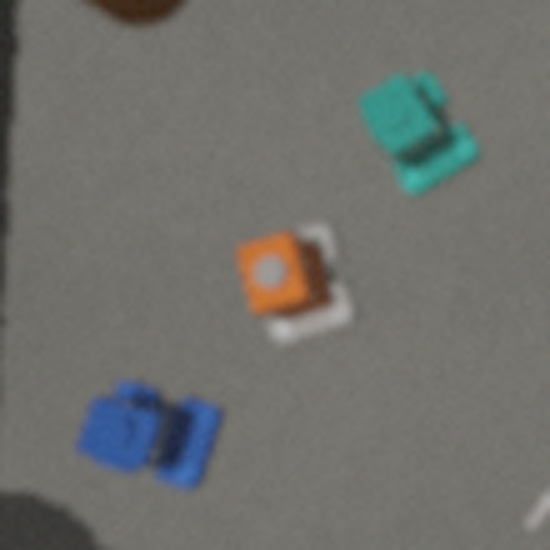

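View pics/s2.png

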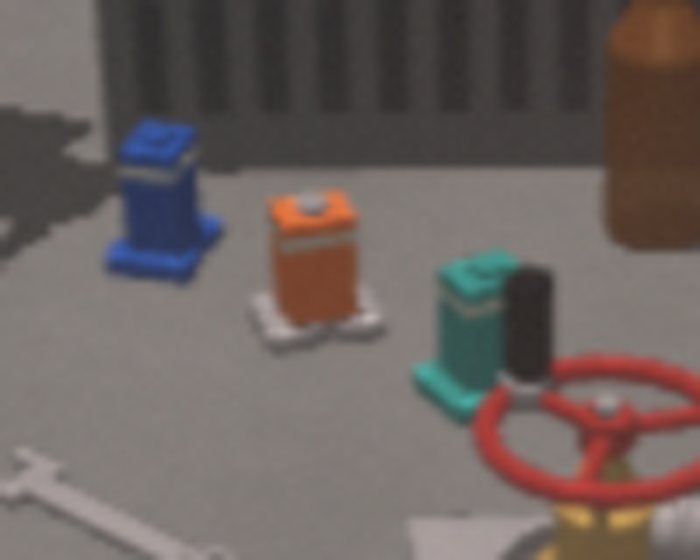

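```bash
cat >> h.py <<'E'
def load(tag): return dict(np.load(f'pics/{tag}.npz'))
def ray(c,u,v):
    E=c['extrinsics'];R=E[:3,:3];t=E[:3,3]
    d=np.array([(u-c['cx'])/c['fx'],-(v-c['cy'])/c['fy'],-1.]); return -R.T@t, R.T@d
def onz(c,u,v,z):
    o,d=ray(c,u,v); return o+d*(z-o[2])/d[2]
def tri(c1,p1,c2,p2):
    o1,d1=ray(c1,*p1);o2,d2=ray(c2,*p2)
    d1/=np.linalg.norm(d1);d2/=np.linalg.norm(d2)
    s=np.linalg.lstsq(np.c_[d1,-d2],o2-o1,rcond=None)[0]
    a=o1+d1*s[0];b=o2+d2*s[1];return (a+b)/2,np.linalg.norm(a-b)
def proj(c,P):
    p=c['extrinsics'][:3,:3]@np.asarray(P)+c['extrinsics'][:3,3]
    return c['fx']*p[0]/-p[2]+c['cx'], c['cy']+c['fy']*p[1]/p[2]
E
python3 - <<'E'
from h import *
T=load('top0');S=load('side0')
def hsv(c): return cv2.cvtColor(c['frame'],cv2.COLOR_RGB2HSV)
def mask(c,lo,hi,box):
    m=cv2.inRange(hsv(c),lo,hi);o=np.zeros_like(m);x0,y0,x1,y1=box;o[y0:y1,x0:x1]=m[y0:y1,x0:x1];return o
# plate corners from zoom
for p in[(85,492),(702,462),(75,175),(680,148)]:
    print('plate',onz(T,p[0]/5.6+225,p[1]/5.6+140,.012).round(4))
for p in[(503,468),(690,462),(490,180)]:
    print('rail',onz(T,p[0]/5.6+225,p[1]/5.6+140,.03).round(4))
# red wheel
for c,b in((T,(230,160,290,225)),(S,(275,185,330,225))):
    m=mask(c,(0,120,80),(8,255,255),b)|mask(c,(172,120,80),(180,255,255),b)
    cs,_=cv2.findContours(m,cv2.RETR_EXTERNAL,cv2.CHAIN_APPROX_NONE);k=max(cs,key=cv2.contourArea)
    e=cv2.fitEllipse(cv2.convexHull(k));print('wheel',e, onz(c,*e[0],.100).round(4))
    for dz in (.1,): print([onz(c,e[0][0]+d,e[0][1],.1).round(3) for d in(-e[1][1]/2,e[1][1]/2)])
# orange
for c,b in((T,(150,225,190,265)),(S,(245,160,275,195))):
    m=mask(c,(4,140,140),(16,255,255),b); h=hsv(c)
    cs,_=cv2.findContours(m,cv2.RETR_EXTERNAL,cv2.CHAIN_APPROX_NONE);k=max(cs,key=cv2.contourArea)
    r=cv2.minAreaRect(k);print('orange',r,cv2.contourArea(k));print([onz(c,*p,.072).round(4) for p in cv2.boxPoints(r)],onz(c,*r[0],.072))
    hh=h[b[1]:b[3],b[0]:b[2],2][m[b[1]:b[3],b[0]:b[2]]>0]; print(np.histogram(hh,8))
E
```

```text
plate [0.4769 0.1051 0.012 ]
plate [ 0.4853 -0.231   0.012 ]
plate [0.6552 0.1098 0.012 ]
plate [ 0.6636 -0.2288  0.012 ]
rail [ 0.4819 -0.1204  0.03  ]
rail [ 0.4827 -0.2211  0.03  ]
rail [ 0.6421 -0.1197  0.03  ]
wheel ((257.5714416503906, 191.18194580078125), (41.049713134765625, 41.63108444213867), 115.2430191040039) [0.5686 0.0463 0.1   ]
[array([0.57 , 0.106, 0.1  ]), array([ 0.567, -0.013,  0.1  ])]
wheel ((301.3108215332031, 201.15113830566406), (21.4448299407959, 37.107460021972656), 91.07131958007812) [0.5697 0.0445 0.1   ]
[array([0.51 , 0.046, 0.1  ]), array([0.629, 0.043, 0.1  ])]
orange ((164.31130981445312, 244.33963012695312), (13.736054420471191, 11.400925636291504), 74.05460357666016) 132.5
[array([0.4408, 0.3364, 0.072 ]), array([0.4491, 0.3055, 0.072 ]), array([0.411 , 0.2938, 0.072 ]), array([0.4029, 0.3245, 0.072 ])] [0.42588858 0.31503809 0.072     ]
(array([ 4,  3,  6,  4,  6, 25, 20, 39]), array([141.   , 148.375, 155.75 , 163.125, 170.5  , 177.875, 185.25 ,
       192.625, 200.   ]))
orange ((259.0, 170.0), (4.0, 10.0), 90.0) 21.0
[array([0.4082, 0.3258, 0.072 ]), array([0.4455, 0.3251, 0.072 ]), array([0.446 , 0.2938, 0.072 ]), array([0.4092, 0.2945, 0.072 ])] [0.42721643 0.30968994 0.072     ]
(array([ 3,  4,  3,  1,  2,  4,  7, 11]), array([142.   , 152.125, 162.25 , 172.375, 182.5  , 192.625, 202.75 ,
       212.875, 223.   ]))
```

Run:
```python
from h import *
T=load('top0');S=load('side0')
for n,p in dict(b1=(397,143),b2=(452,162),b3=(155,136),b4=(115,169)).items(): print(n,onz(T,*p,.19).round(3))
print('tin',onz(T,384,227,.06).round(3))
for p in[(175,234),(180,252),(166,258)]: print('foot',onz(T,*p,.01).round(4))
ht=(225+108/5.6,140+335/5.6);hs=(225+328/5,170+48/5)
print('handle top',onz(T,*ht,.16),onz(S,*hs,.16),tri(T,ht,S,hs))
hub=(225+185/5.6,140+281/5.6);hs=(225+385/5,170+138/5)
print('hub',onz(T,*hub,.11),onz(S,*hs,.11))
t=cv2.cvtColor(T['frame'],cv2.COLOR_RGB2BGR)
cv2.imwrite('pics/t3.png',cv2.resize(t[160:230,305:360],None,fx=10,fy=8.5,interpolation=cv2.INTER_CUBIC))
for v in(177,180,186,190): print(v,[tuple(int(a) for a in T['frame'][v,u]) for u in range(314,347)])
```

```text
b1 [ 0.672 -0.336  0.19 ]
b2 [ 0.615 -0.48   0.19 ]
b3 [0.705 0.314 0.19 ]
b4 [0.615 0.416 0.19 ]
tin [ 0.462 -0.32   0.06 ]
foot [0.4632 0.3019 0.01  ]
foot [0.4085 0.2856 0.01  ]
foot [0.3916 0.3268 0.01  ]
handle top [0.53094048 0.07921226 0.16      ] [0.53614241 0.07851447 0.16      ] (array([0.53376932, 0.0795945 , 0.15871224]), np.float64(0.004988061211385432))
hub [0.5690671  0.04446757 0.11      ] [0.57197782 0.04979354 0.11      ]
177 [(59, 86, 127), (58, 82, 120), (65, 79, 101), (68, 72, 80), (78, 79, 77), (81, 83, 81), (78, 80, 77), (83, 83, 80), (75, 82, 91), (67, 85, 111), (58, 85, 124), (57, 87, 127), (59, 89, 128), (56, 86, 128), (58, 88, 128), (54, 83, 125), (58, 87, 127), (58, 86, 127), (58, 87, 127), (57, 87, 127), (57, 81, 118), (59, 73, 96), (66, 70, 75), (74, 75, 75), (74, 75, 72), (78, 77, 76), (74, 78, 84), (71, 80, 99), (75, 88, 109), (100, 105, 117), (119, 118, 121), (123, 123, 121), (125, 123, 121)]
180 [(54, 83, 123), (57, 83, 123), (63, 79, 113), (68, 77, 91), (77, 78, 80), (74, 77, 76), (82, 81, 79), (76, 77, 75), (77, 80, 88), (72, 85, 107), (58, 83, 119
[... 624 characters left out ...]
6), (60, 89, 130), (57, 84, 126), (60, 83, 119), (65, 78, 99), (78, 79, 83), (85, 82, 72), (90, 86, 75), (84, 82, 80), (78, 82, 92), (66, 76, 97), (74, 81, 95), (94, 95, 99), (105, 105, 103), (114, 112, 109)]
190 [(64, 93, 132), (58, 88, 128), (62, 87, 123), (68, 83, 109), (73, 77, 89), (81, 82, 82), (83, 81, 79), (83, 85, 82), (84, 82, 82), (78, 82, 93), (70, 86, 113), (62, 89, 126), (57, 85, 128), (59, 88, 129), (59, 88, 130), (60, 87, 128), (55, 86, 126), (58, 88, 127), (60, 88, 128), (60, 88, 128), (56, 84, 122), (55, 71, 100), (58, 64, 79), (72, 75, 76), (78, 80, 77), (78, 78, 78), (80, 78, 77), (79, 82, 86), (70, 82, 101), (63, 88, 122), (73, 95, 131), (102, 116, 138), (136, 140, 146)]
```

View pics/t3.png

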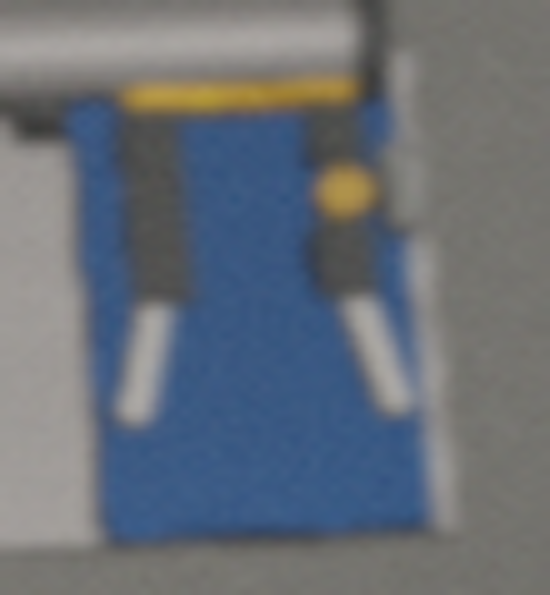

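Run:
```python
from h import *
T=load('top0');S=load('side0')
print('cam',ray(T,0,0)[0],ray(S,0,0)[0])
for v in(180,186,190):
  for u in (317,323.3): print(v,u,onz(T,u,v,.048).round(4))
  for u,z in ((335.9,.043),(341.3,.048)): print(v,u,onz(T,u,v,z).round(4))
for z in(.045,.05,.055):
  print('roller',z,onz(T,339.5,182.4,z).round(4), 'side',onz(S,225+470/5,170+474/5,z).round(4))
print('lipstart T', onz(T,321,195.3,.048),onz(T,340,194.8,.048))
def z(p,h):return onz(T,305+p[0]/10,160+p[1]/8.5,h).round(4)
def zs(p,h):return onz(S,225+p[0]/5,170+p[1]/5,h).round(4)
print('stop near edge', z((122,110),.03),z((360,102),.03),z((122,110),.05),z((360,102),.05))
print('blue near corners', z((108,540),.03), z((432,528),.03))
print('side lipstart', zs((390,412),.048), zs((398,465),.048),'stop', zs((522,425),.04),zs((535,465),.04))
print('side blue near-corners', zs((255,410),.03),zs((260,525),.03))
```

```text
cam [ 0.30402939 -0.00974633  1.18601365] [ 0.48924535 -1.18733     0.87232642]
180 317 [ 0.6119 -0.1306  0.048 ]
180 323.3 [ 0.6115 -0.1497  0.048 ]
180 335.9 [ 0.612  -0.1886  0.043 ]
180 341.3 [ 0.6103 -0.2042  0.048 ]
186 317 [ 0.5933 -0.1299  0.048 ]
186 323.3 [ 0.5929 -0.1488  0.048 ]
186 335.9 [ 0.5933 -0.1876  0.043 ]
186 341.3 [ 0.5916 -0.2032  0.048 ]
190 317 [ 0.5809 -0.1293  0.048 ]
190 323.3 [ 0.5805 -0.1483  0.048 ]
190 335.9 [ 0.5808 -0.187   0.043 ]
190 341.3 [ 0.5793 -0.2025  0.048 ]
roller 0.045 [ 0.6037 -0.1988  0.045 ] side [ 0.6074 -0.2049  0.045 ]
roller 0.05 [ 0.6024 -0.198   0.05  ] side [ 0.6067 -0.2108  0.05  ]
roller 0.055 [ 0.6011 -0.1972  0.055 ] side [ 0.606  -0.2168  0.055 ]
lipstart T [ 0.56431748 -0.14067159  0.048     ] [ 0.56455737 -0.19782238  0.048     ]
stop near edge [ 0.6392 -0.1341  0.03  ] [ 0.6406 -0.2076  0.03  ] [ 0.6334 -0.1319  0.05  ] [ 0.6348 -0.2042  0.05  ]
blue near corners [ 0.4819 -0.1234  0.03  ] [ 0.4839 -0.2211  0.03  ]
side lipstart [ 0.5654 -0.1521  0.048 ] [ 0.5672 -0.1998  0.048 ] stop [ 0.6421 -0.1557  0.04  ] [ 0.6457 -0.1919  0.04  ]
side blue near-corners [ 0.4871 -0.1258  0.03  ] [ 0.4893 -0.2282  0.03  ]
```

```bash
cat >> h.py <<'E'
def rel(goal,yawdeg=None):
    s=sensors.observe();p=s['tool_pos'];psi=s['tool_rot'][2];d=np.array(goal)-p
    tx=d[0]*np.cos(psi)+d[1]*np.sin(psi);tz=-d[0]*np.sin(psi)+d[1]*np.cos(psi)
    tw=0 if yawdeg is None else -(yawdeg-np.degrees(psi))
    return np.round([tx,-d[2],tz,tw],4)
E
python3 -c "
from h import *
print(rel((.426,.314,.13),17.2))"
```

```text
[  0.2802   0.1149  -0.0757 -38.8451]
```

Request:
send_rows:
  motion:
    - [[0.045,0.0,-0.012,-7],[0.092,0.0,-0.025,-14],[0.14,0.0,-0.038,-21],[0.187,0.02,-0.05,-28],[0.234,0.04,-0.063,-35],[0.28,0.07,-0.0757,-38.8],[0.28,0.115,-0.0757,-38.8],[0.28,0.115,-0.0757,-38.8]]
  gripper: 1.0
  grip_force: 25

```text
time: 0.9
tool_pos: [0.4238, 0.3107, 0.1245]
tool_rot: [-1.574, 0.012, 0.296]
contact_force: [-0.9, -1.1, -0.5]
opening: 0.092
```

Run:
```python
from h import *
c=snap('side','side1');t=snap('top','top1')
a=cv2.imread('pics/side1.png')[100:220,190:320];b=cv2.imread('pics/top1.png')[180:300,100:230]
cv2.imwrite('pics/v1.png',np.vstack([cv2.resize(x,None,fx=2.4*1.0,fy=2.4,interpolation=2) for x in(a,b)]))
print(rel((.426,.314,.05),17.2))
```

```text
[ 0.001   0.0795 -0.     -0.09  ]
```

View pics/v1.png

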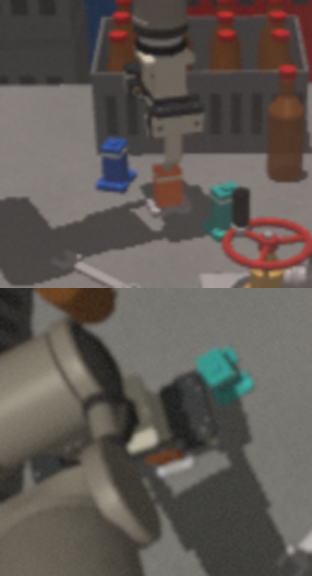

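Request:
send_rows:
  motion:
    - [[0.001,0.03,0,0],[0.001,0.06,0,0],[0.001,0.0795,0,0],[0.001,0.0795,0,0]]

```text
time: 1.4
tool_pos: [0.4246, 0.3147, 0.0501]
tool_rot: [-1.572, 0.005, 0.3]
contact_force: [-0.4, -0.2, 0.9]
opening: 0.0918
```

Request:
send_rows:
  motion:
    - [[0,0,0,0],[0,0,0,0],[0,0,0,0],[0,0,0,0],[0,0,0,0],[0,0,0,0]]
  gripper: 0

```text
time: 2.0
tool_pos: [0.4247, 0.3147, 0.0503]
tool_rot: [-1.572, 0.005, 0.3]
contact_force: [-0.6, 0.2, 0.5]
opening: 0.0483
```

Request:
send_rows:
  motion:
    - [[0,0,0,0],[0,0,0,0],[0,0,0,0],[0,0,0,0],[0,0,0,0]]

```text
time: 2.5
tool_pos: [0.4246, 0.3148, 0.0503]
tool_rot: [-1.572, 0.005, 0.3]
contact_force: [-0.8, 0.9, -0.0]
opening: 0.0322
```

Run:
```python
from h import *
print(sensors.observe()['opening'],rel((.52,-.1706,.17),1.3))
```

```text
0.03220306992894505 [-0.0524 -0.1197 -0.4919 15.9003]
```

Request:
send_rows:
  motion:
    - [[0,-0.03,0,0],[0,-0.07,0,0],[0,-0.115,-0.01,0],[0,-0.16,-0.04,0],[-0.01,-0.165,-0.08,2],[-0.015,-0.165,-0.125,4],[-0.02,-0.165,-0.17,6],[-0.022,-0.165,-0.215,8]]

```text
time: 3.3
tool_pos: [0.4672, 0.1015, 0.2153]
tool_rot: [-1.573, 0.006, 0.16]
contact_force: [1.2, 0.3, -4.0]
opening: 0.0316
```

Request:
send_rows:
  motion:
    - [[-0.005,0,-0.045,2],[-0.01,0,-0.09,4],[-0.014,0,-0.13,6],[-0.018,0,-0.17,8],[-0.02,0,-0.2,8],[-0.02,0,-0.215,8]]

```text
time: 3.9
tool_pos: [0.4811, -0.1164, 0.2152]
tool_rot: [-1.574, 0.008, 0.017]
contact_force: [-0.2, 0.5, -4.0]
opening: 0.0321
```

Run:
```python
from h import *
s=sensors.observe();print(s['tool_pos'],s['tool_rot'],s['contact_force'],rel((.52,-.1706,.13),1.3))
```

```text
[ 0.48112927 -0.11643542  0.21517815] [-1.5740279   0.00766228  0.01743414] [-0.22940014  0.5250133  -3.97718686] [ 0.0379  0.0852 -0.0548 -0.3011]
```

Request:
send_rows:
  motion:
    - [[0.02,0,-0.03,0],[0.038,0.02,-0.055,-0.3],[0.038,0.05,-0.055,-0.3],[0.038,0.08,-0.055,-0.3],[0.038,0.1,-0.055,-0.3],[0.038,0.1,-0.055,-0.3]]

```text
time: 4.5
tool_pos: [0.5172, -0.1696, 0.1117]
tool_rot: [-1.57, 0.015, 0.023]
contact_force: [0.1, -0.6, -3.4]
opening: 0.0319
```

Run:
```python
from h import *
s=sensors.observe();print(s['tool_pos'],s['tool_rot'],s['contact_force'],rel((.52,-.1706,.082),1.3))
c=snap('side','side2');t=snap('top','top2')
a=cv2.imread('pics/side2.png')[170:290,225:375];b=cv2.imread('pics/top2.png')[140:240,265:390]
cv2.imwrite('pics/v2s.png',cv2.resize(a,None,fx=5,fy=5,interpolation=2));cv2.imwrite('pics/v2t.png',cv2.resize(b,None,fx=6,fy=6,interpolation=2))
```

```text
[ 0.51718732 -0.16957398  0.11165604] [-1.5702541   0.01475096  0.0232064 ] [ 0.06416088 -0.59720604 -3.3942539 ] [ 0.0028  0.0297 -0.0011  0.0296]
```

View pics/v2s.png

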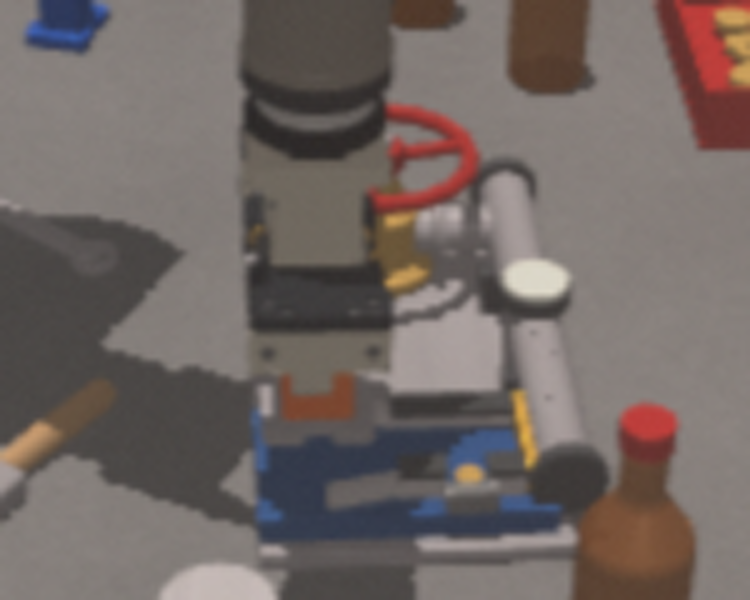

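View pics/v2t.png

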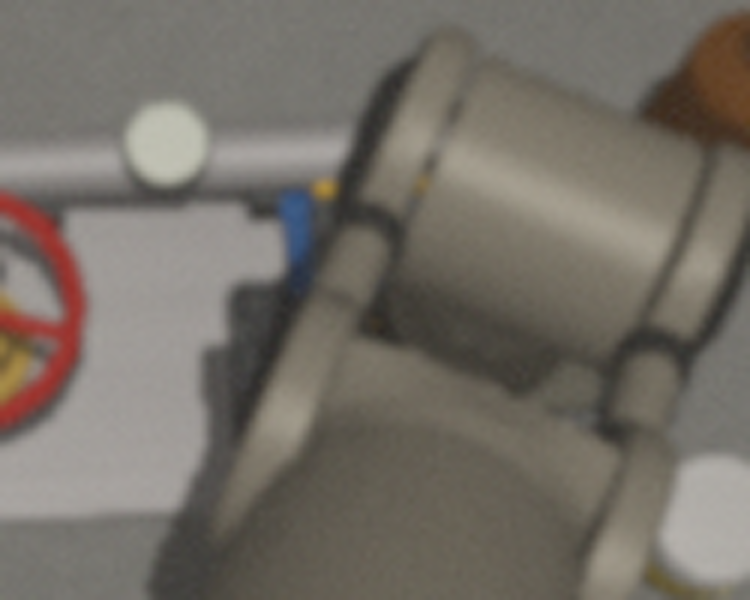

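Request:
send_rows:
  motion:
    - [[0.003,0.008,-0.001,0],[0.003,0.016,-0.001,0],[0.003,0.022,-0.001,0],[0.003,0.026,-0.001,0],[0.003,0.028,-0.001,0]]

```text
time: 5.1
tool_pos: [0.522, -0.1716, 0.0866]
tool_rot: [-1.573, 0.009, 0.023]
contact_force: [0.7, -0.1, -4.3]
opening: 0.0319
```

Run:
```python
from h import *
s=sensors.observe();print(s['tool_pos'],s['tool_rot'],s['contact_force'],s['torque'],rel((.52,-.1706,.08),1.3))
c=snap('side','side3')
a=cv2.imread('pics/side3.png')[220:290,265:355]
cv2.imwrite('pics/v3s.png',cv2.resize(a,None,fx=8,fy=8,interpolation=2))
```

```text
[ 0.52196457 -0.17157332  0.08660413] [-1.57322963  0.00908996  0.02326349] [ 0.67142579 -0.13422138 -4.32071838] [ 0.03595662  0.05365223 -0.00589722] [-0.0019  0.0066  0.001   0.0329]
```

View pics/v3s.png

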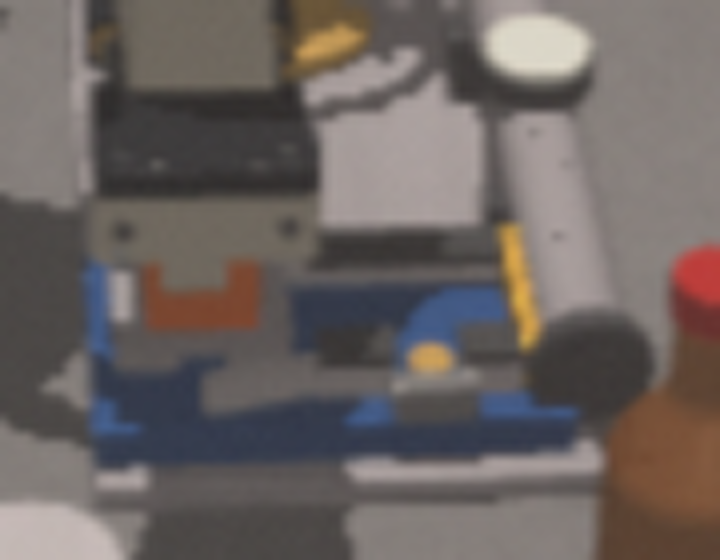

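Request:
send_rows:
  motion:
    - [[-0.001,0.002,0.001,0],[-0.002,0.0035,0.001,0],[-0.002,0.005,0.001,0],[-0.002,0.0055,0.001,0],[-0.002,0.0055,0.001,0]]

```text
time: 5.65
tool_pos: [0.5199, -0.1707, 0.0811]
tool_rot: [-1.573, 0.009, 0.023]
contact_force: [0.3, 0.1, -2.7]
opening: 0.0319
```

Run:
```python
from h import *
s=sensors.observe();print(s['tool_pos'],s['tool_rot'],s['contact_force'],s['torque'],rel((.52,-.1706,.08),1.3))
```

```text
[ 0.51990922 -0.17066228  0.08106394] [-1.57322075  0.00904848  0.02316052] [ 0.33912096  0.13857881 -2.7314641 ] [ 0.01959246  0.00014696 -0.0283941 ] [0.0001 0.0011 0.0001 0.027 ]
```

Request:
send_rows:
  motion:
    - [[0,0.0005,0,0],[0,0.001,0,0],[0,0.001,0,0]]

```text
time: 5.95
tool_pos: [0.52, -0.1707, 0.0805]
tool_rot: [-1.573, 0.009, 0.023]
contact_force: [-1.5, 0.0, 0.9]
opening: 0.0319
```

Run:
```python
from h import *
s=sensors.observe();print(s['tool_pos'],s['tool_rot'],s['contact_force'],s['torque'],rel((.52,-.1706,.08),1.3))
```

```text
[ 0.52001551 -0.17073339  0.08045893] [-1.57349202  0.00866341  0.02328267] [-1.45273298  0.02185699  0.9136578 ] [0.16994069 0.17345571 0.02974818] [-0.      0.0005  0.0001  0.034 ]
```

Request:
send_rows:
  motion:
    - [[0.006,0,0,0],[0.012,0,0,0],[0.018,0,0,0],[0.024,0,0,0],[0.03,0,0,0]]

```text
time: 6.45
tool_pos: [0.5506, -0.1701, 0.0805]
tool_rot: [-1.574, 0.009, 0.023]
contact_force: [-3.9, -0.7, 3.5]
opening: 0.032
```

Run:
```python
from h import *
s=sensors.observe();print(s['tool_pos'],s['tool_rot'],s['contact_force'],s['torque'],rel((.605,-.1687,.08),1.3))
c=snap('side','side4')
a=cv2.imread('pics/side4.png')[220:290,265:355]
cv2.imwrite('pics/v4s.png',cv2.resize(a,None,fx=8,fy=8,interpolation=2))
```

```text
[ 0.5505536  -0.1701289   0.08045124] [-1.57372124  0.00864512  0.02339501] [-3.85179937 -0.71494039  3.50482232] [ 0.04989344  0.54618143 -0.02513123] [0.0545 0.0005 0.0002 0.0404]
```

View pics/v4s.png

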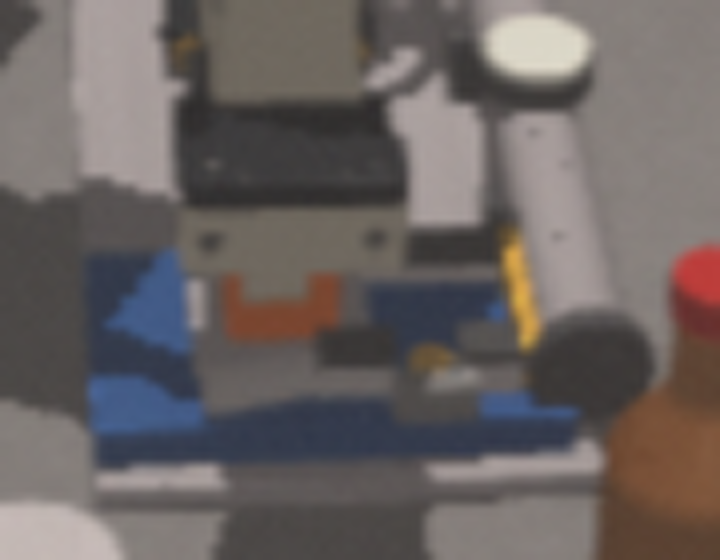

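Request:
send_rows:
  motion:
    - [[0.006,-0.0003,0,0],[0.012,-0.0005,0,0],[0.018,-0.0005,0,0],[0.024,-0.0005,0,0]]

```text
time: 6.9
tool_pos: [0.5756, -0.1688, 0.0805]
tool_rot: [-1.572, 0.008, 0.023]
contact_force: [-1.8, 4.1, -0.5]
opening: 0.0321
```

Run:
```python
from h import *
s=sensors.observe();print(s['tool_pos'],s['tool_rot'],s['contact_force'],s['torque'],rel((.605,-.1687,.08),1.3))
```

```text
[ 0.57564581 -0.16876266  0.0804611 ] [-1.57246079  0.00838155  0.02344034] [-1.8484832   4.09870801 -0.54104541] [0.74118948 0.24891898 0.03623397] [ 0.0293  0.0005 -0.0006  0.043 ]
```

Request:
send_rows:
  motion:
    - [[0.005,0,0,0],[0.01,0,0,0],[0.015,0,0,0],[0.02,0,0,0],[0.024,0,0,0]]

```text
time: 7.4
tool_pos: [0.6007, -0.1684, 0.0804]
tool_rot: [-1.573, 0.007, 0.024]
contact_force: [-1.2, 0.1, 1.8]
opening: 0.032
```

Run:
```python
from h import *
s=sensors.observe();print(s['tool_pos'],s['tool_rot'],s['contact_force'],s['torque'],rel((.605,-.1687,.08),1.3))
```

```text
[ 0.60067057 -0.16843961  0.08041173] [-1.57320545  0.00678932  0.02356347] [-1.19615577  0.07939912  1.83217539] [0.19611701 0.3386983  0.06157755] [ 0.0043  0.0004 -0.0004  0.0501]
```

Request:
send_rows:
  motion:
    - [[0.0015,0,0,0],[0.003,0,0,0],[0.0045,0,0,0],[0.0055,0,0,0]]

```text
time: 7.8
tool_pos: [0.6027, -0.1688, 0.0807]
tool_rot: [-1.573, 0.015, 0.024]
contact_force: [-18.1, -0.4, 14.7]
opening: 0.0323
```

Run:
```python
from h import *
s=sensors.observe();print(s['tool_pos'],s['tool_rot'],s['contact_force'],s['torque'],rel((.605,-.1687,.08),1.3))
```

```text
[ 0.60273594 -0.16883036  0.08068628] [-1.57285417  0.01499106  0.02379143] [-18.09986032  -0.35633585  14.70719367] [0.12184178 3.17768894 0.09453235] [0.0023 0.0007 0.0001 0.0631]
```

Run:
```python
from h import *
c=snap('side','side5');t=snap('top','top5')
a=cv2.imread('pics/side5.png')[220:290,265:355]
cv2.imwrite('pics/v5s.png',cv2.resize(a,None,fx=8,fy=8,interpolation=2))
a=cv2.imread('pics/top5.png')[150:220,300:370]
cv2.imwrite('pics/v5t.png',cv2.resize(a,None,fx=8,fy=8,interpolation=2))
```

```text
(no output)
```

View pics/v5s.png

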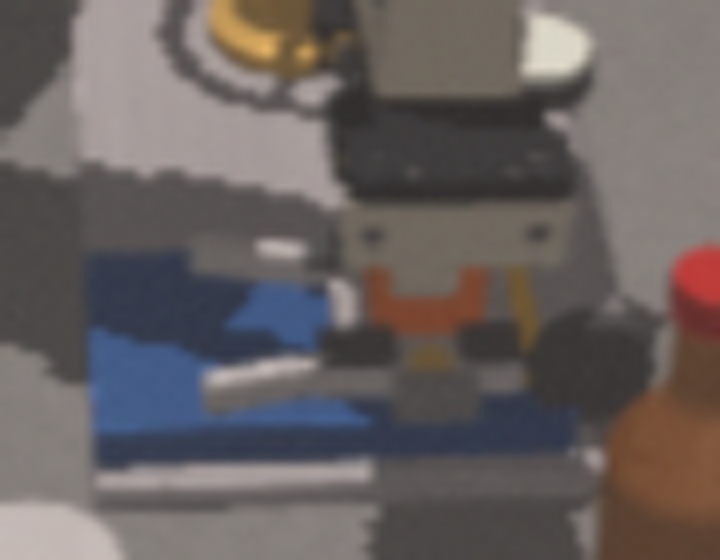

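View pics/v5t.png

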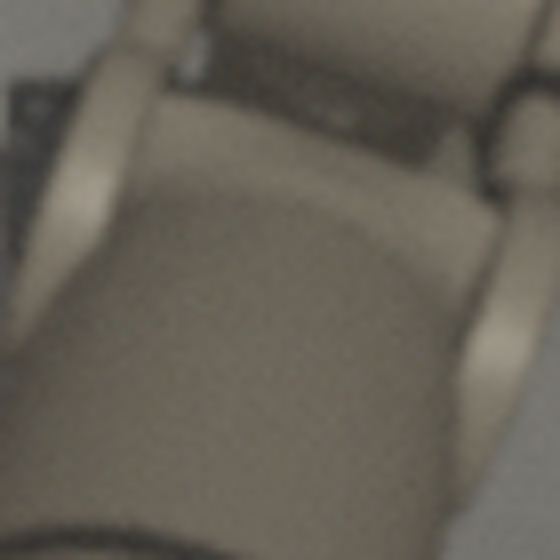

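Request:
send_rows:
  motion:
    - [[0.001,-0.0004,0,0],[0.0025,-0.0007,0,0],[0.004,-0.001,0,0],[0.004,-0.001,0,0]]
  grip_force: 45

```text
time: 8.3
tool_pos: [0.6031, -0.1689, 0.081]
tool_rot: [-1.572, 0.024, 0.024]
contact_force: [-15.3, 0.6, 6.0]
opening: 0.0317
```

Run:
```python
from h import *
s=sensors.observe();print(s['tool_pos'],s['tool_rot'],s['contact_force'],s['torque'])
```

```text
[ 0.60312634 -0.16887237  0.08102155] [-1.57167933  0.02391519  0.02401229] [-15.34641647   0.63595591   6.00888979] [0.27876006 2.68731643 0.04207491]
```

Request:
send_rows:
  motion:
    - [[0,0,0,0],[-0.0005,0,0,0],[-0.0015,0,0,0],[-0.0015,0,0,0]]

```text
time: 8.7
tool_pos: [0.6023, -0.1689, 0.0809]
tool_rot: [-1.572, 0.022, 0.024]
contact_force: [2.8, 2.5, -3.8]
opening: 0.0318
```

Run:
```python
from h import *
s=sensors.observe();print(s['tool_pos'],s['tool_rot'],s['contact_force'],s['torque'])
```

```text
[ 0.60228451 -0.16890928  0.08092722] [-1.57194077  0.02241911  0.02403606] [ 2.81564567  2.52821136 -3.81113347] [ 0.55836486 -0.39174428  0.09958534]
```

Request:
send_rows:
  motion:
    - [[-0.0008,0,0,0],[-0.0015,0,0,0],[-0.0015,0,0,0]]

```text
time: 9.0
tool_pos: [0.601, -0.1689, 0.0809]
tool_rot: [-1.572, 0.022, 0.024]
contact_force: [2.9, 2.6, -2.9]
opening: 0.0316
```

Run:
```python
from h import *
s=sensors.observe();print(s['tool_pos'],s['tool_rot'],s['contact_force'],s['torque'])
```

```text
[ 0.60104354 -0.16894468  0.08091114] [-1.57206171  0.02174823  0.02408668] [ 2.87887226  2.61177135 -2.87599245] [ 0.59560317 -0.57257377  0.08562985]
```

Request:
send_rows:
  motion:
    - [[-0.0008,0,0,0],[-0.0015,0,0,0],[-0.0015,0,0,0]]

```text
time: 9.3
tool_pos: [0.5995, -0.169, 0.0809]
tool_rot: [-1.572, 0.022, 0.024]
contact_force: [3.1, 2.4, -2.8]
opening: 0.0315
```

Run:
```python
from h import *
s=sensors.observe();print(s['tool_pos'],s['tool_rot'],s['contact_force'],s['torque'])
```

```text
[ 0.59953587 -0.16897791  0.08089794] [-1.5720578   0.0217056   0.02405259] [ 3.09231298  2.36144803 -2.8496619 ] [ 0.60900472 -0.58147791  0.11339012]
```

Run:
```python
from h import *
snap('side','side6')
for t in('side0','side2','side3','side4','side5','side6'):
    c=load(t);f=c['frame'].astype(float)
    b=(310,258,328,272); s=f[b[1]:b[3],b[0]:b[2]]
    w=np.clip(s[:,:,0]/(s[:,:,2]+1)-1.25,0,1)
    yy,xx=np.mgrid[b[1]:b[3],b[0]:b[2]]
    print(t,(w*xx).sum()/w.sum(),(w*yy).sum()/w.sum(),w.sum())
    if t in('side0','side5','side6'):print((w*9).round().astype(int))
a=np.hstack([cv2.imread(f'pics/{t}.png')[250:280,295:345] for t in('side0','side5','side6')])
cv2.imwrite('pics/v6.png',cv2.resize(a,None,fx=5.3,fy=8,interpolation=2))
```

```text
side0 318.36744898220155 264.37937188499455 8.732092279784343
[[0 0 0 0 0 0 0 0 0 0 0 0 0 0 0 0 0 0]
 [0 0 0 0 0 0 0 0 0 0 0 0 0 0 0 0 0 0]
 [0 0 0 0 0 0 0 0 0 0 0 0 0 0 0 0 0 0]
 [0 0 0 0 0 0 0 0 0 0 0 0 0 0 0 0 0 0]
 [0 0 0 0 0 0 0 0 0 0 0 0 0 0 0 0 0 0]
 [0 0 0 0 0 0 0 2 4 4 1 0 0 0 0 0 0 0]
 [0 0 0 0 0 0 2 7 8 8 6 1 0 0 0 0 0 0]
 [0 0 0 0 0 0 3 7 7 7 6 1 0 0 0 0 0 0]
 [0 0 0 0 0 0 0 1 1 2 1 0 0 0 0 0 0 0]
 [0 0 0 0 0 0 0 0 0 0 0 0 0 0 0 0 0 0]
 [0 0 0 0 0 0 0 0 0 0 0 0 0 0 0 0 0 0]
 [0 0 0 0 0 0 0 0 0 0 0 0 0 0 0 0 0 0]
 [0 0 0 0 0 0 0 0 0 0 0 0 0 0 0 0 0 0]
 [0 0 0 0 0 0 0 0 0 0 0 0 0 0 0 0 0 0]]
side2 318.38427349974944 264.3861491999943 9.154218028289801
side3 318.38227885837205 264.3850756201074 9.28400805866583
side4 318.4117933324219 264.2868286970116 4.711982639464853
side5 317.88911561923356 259.72683800370646 48.78784145584266
[[0 5 9 9 9 9 9 9 9 9 9 9 9 9 9 4 0 0]
 [0 4 9 9 9 9 9 9 9 9 9 9 9 9 9 3 0 0]
 [0 1 5 5 9 9 9 9 9 9 9 9 5 4 3 0 0 0]
 [0 0 0 0 3 6 6 6 7 7 6 5 2 0 0 0 0 0]
 [0 0 0 0 0 0 0 0 1 0 0 0 0 0 0 0 0 0]
 [0 0 0 0 0 0 0 2 3 3 1 0 0 0 0 0 0 0]
 [0 0 0 0 0 0 
[... 207 characters left out ...]
0 0 0 0 0 0]
 [0 0 0 0 0 0 0 0 0 0 0 0 0 0 0 0 0 0]
 [0 0 0 0 0 0 0 0 0 0 0 0 0 0 0 0 0 0]]
side6 317.14398645896256 259.6991581631378 49.078891020828124
[[6 9 9 9 9 9 9 9 9 9 9 9 9 9 3 0 0 0]
 [5 9 9 9 9 9 9 9 9 9 9 9 9 9 3 0 0 0]
 [2 5 5 6 8 9 9 9 9 9 9 8 5 4 0 0 0 0]
 [0 0 0 0 4 6 6 6 6 6 7 5 1 0 0 0 0 0]
 [0 0 0 0 0 0 0 0 0 0 0 0 0 0 0 0 0 0]
 [0 0 0 0 0 0 0 1 2 2 0 0 0 0 0 0 0 0]
 [0 0 0 0 0 0 2 4 4 4 3 1 0 0 0 0 0 0]
 [0 0 0 0 0 0 1 4 4 4 4 2 0 0 0 0 0 0]
 [0 0 0 0 0 0 0 0 1 1 0 0 0 0 0 0 0 0]
 [0 0 0 0 0 0 0 0 0 0 0 0 0 0 0 0 0 0]
 [0 0 0 0 0 0 0 0 0 0 0 0 0 0 0 0 0 0]
 [0 0 0 0 0 0 0 0 0 0 0 0 0 0 0 0 0 0]
 [0 0 0 0 0 0 0 0 0 0 0 0 0 0 0 0 0 0]
 [0 0 0 0 0 0 0 0 0 0 0 0 0 0 0 0 0 0]]
```

View pics/v6.png

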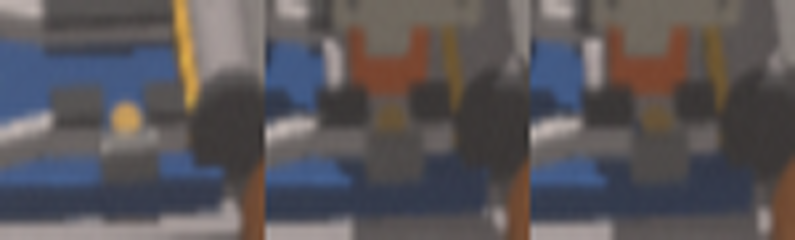

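Run:
```python
from h import *
for t in('side0','side3','side4','side5','side6'):
    c=load(t);f=c['frame'].astype(float)
    b=(314,262,324,268); s=f[b[1]:b[3],b[0]:b[2]]
    w=np.clip(s[:,:,0]/(s[:,:,2]+1)-1.2,0,1)
    yy,xx=np.mgrid[b[1]:b[3],b[0]:b[2]]
    print(t,(w*xx).sum()/w.sum(),(w*yy).sum()/w.sum(),w.sum())
    f=f[235:266,270:345];w=(f[:,:,0]/(f[:,:,2]+1)>1.6); ys,xs=np.nonzero(w&(np.mgrid[235:266,270:345][1]<328))
c=load('side0');print(proj(c,(.604,-.195,.046)),proj(c,(.604,-.201,.046)))
```

```text
side0 318.38106897407863 264.39176676489683 9.732092279784345
side3 318.392049479399 264.3973738250572 10.291215265873038
side4 318.4194227415677 264.3202232213498 5.698634223175262
side5 318.3311201393455 264.2264684831968 6.660467363191646
side6 318.430458102098 264.32038456017676 6.186515008267987
(np.float64(317.50057653462534), np.float64(262.2745966460337)) (np.float64(317.67555720742473), np.float64(263.64619347856654))
```

Request:
send_rows:
  motion:
    - [[0.001,0,0,0],[0.0025,0,0,0],[0.004,0.0003,0,0],[0.005,0.0005,0,0],[0.005,0.0005,0,0]]

```text
time: 9.85
tool_pos: [0.603, -0.1689, 0.081]
tool_rot: [-1.572, 0.025, 0.024]
contact_force: [-7.2, 2.7, 6.0]
opening: 0.0317
```

Run:
```python
from h import *
s=sensors.observe();print(s['tool_pos'],s['tool_rot'],s['contact_force'],s['torque'])
```

```text
[ 0.60297291 -0.16890478  0.08100786] [-1.5716695   0.02543866  0.02404249] [-7.22640625  2.72991382  6.04641354] [0.61105213 1.02848987 0.03727552]
```

Request:
send_rows:
  motion:
    - [[0,0,0,0],[0,0,0,0],[0,0,0,0],[0,0,0,0]]
  gripper: 0.6

```text
time: 10.25
tool_pos: [0.6031, -0.1692, 0.081]
tool_rot: [-1.572, 0.025, 0.024]
contact_force: [-0.3, -0.6, -0.6]
opening: 0.0541
```

Request:
send_rows:
  motion:
    - [[0,-0.03,0,0],[0,-0.07,0,0],[-0.03,-0.11,0,0],[-0.07,-0.12,0.02,0],[-0.1,-0.12,0.06,0],[-0.12,-0.12,0.1,0],[-0.12,-0.12,0.13,0]]

```text
time: 10.95
tool_pos: [0.4805, -0.0403, 0.2044]
tool_rot: [-1.572, 0.026, 0.023]
contact_force: [0.4, 0.1, -0.3]
opening: 0.0551
```

Run:
```python
from h import *
print(sensors.observe()['tool_pos'])
c=snap('side','side7');t=snap('top','top7')
a=cv2.imread('pics/side7.png')[220:290,265:355]
cv2.imwrite('pics/v7s.png',cv2.resize(a,None,fx=8,fy=8,interpolation=2))
a=cv2.imread('pics/top7.png')[150:220,290:370]
cv2.imwrite('pics/v7t.png',cv2.resize(a,None,fx=8,fy=8,interpolation=2))
```

```text
[ 0.480514   -0.04029816  0.20438571]
```

View pics/v7s.png

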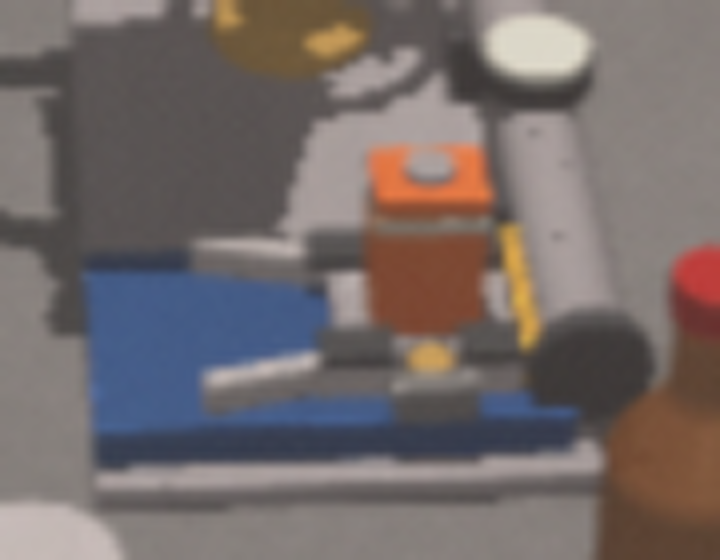

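View pics/v7t.png

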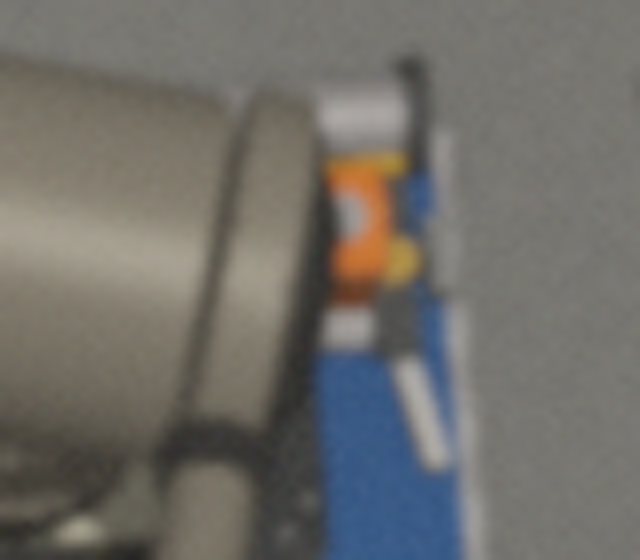

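Run:
```python
from h import *
T=load('top7');S=load('side7')
f=T['frame']
for u in(332,334,335): print('foot',u,f[186:199,u].sum(axis=1))
for u in(339,340,341): print('lip',u,f[186:199,u].sum(axis=1))
print('foot rear .04',onz(T,334,193.2,.04),'lip',onz(T,340,194.8,.048))
c=S;g=c['frame'].astype(float)
for t in('side0','side7'):
    s=load(t)['frame'].astype(float)[262:268,314:324]
    w=np.clip(s[:,:,0]/(s[:,:,2]+1)-1.2,0,1);yy,xx=np.mgrid[262:268,314:324]
    print(t,(w*xx).sum()/w.sum(),(w*yy).sum()/w.sum())
# orange block extents in side on front face row
for v in(252,256,259): print(v,[(int(u),round(float(g[v,u,0]/g[v,u,2]),2)) for u in range(308,330)])
for v in(255,257,258):print(v,[tuple(int(a) for a in g[v,u]) for u in range(324,334)])
```

```text
foot 332 [192 216 309 403 453 458 416 347 286 286 272 278 275]
foot 334 [216 224 325 418 469 465 421 356 284 272 273 269 282]
foot 335 [214 235 326 411 453 446 395 331 270 263 281 279 274]
lip 339 [256 243 237 242 238 240 245 243 276 338 374 364 329]
lip 340 [254 240 236 246 250 238 243 241 310 408 461 456 430]
lip 341 [254 241 248 251 254 248 244 250 329 427 484 504 496]
foot rear .04 [ 0.57175824 -0.18122548  0.04      ] lip [ 0.56455737 -0.19782238  0.048     ]
side0 318.38106897407863 264.39176676489683
side7 318.3797310000011 264.22628874592743
252 [(308, 1.06), (309, 1.13), (310, 1.58), (311, 2.19), (312, 2.41), (313, 2.46), (314, 2.43), (315, 2.43), (316, 2.46), (317, 2.46), (318, 2.45), (319, 2.4), (320, 2.43), (321, 2.4), (322, 2.48), (323, 2.43), (324, 2.35), (325, 1.93), (326, 1.35), (327, 1.59), (328, 2.66), (329, 2.74)]
256 [(308, 1.08), (309, 1.09), (310, 1.24), (311, 1.73), (312, 2.3), (313, 2.43), (314, 2.41), (315, 2.36), (316, 2.43), (317, 2.38), (318, 2.51), (319, 2.38), (320, 2.43), (321, 2.36), (322, 2.51), (323, 2.4), (324, 2.1), (325, 1.35), (326, 1.13), (327, 1.1), (328, 1.32), (329, 2.5)]
259 [(308, 1.08), (309, 1.08), (310, 1.17), (311, 1.51), (312, 2.1), (313, 2.26), (314, 2.35), (315, 2.32), (316, 2.41), (317, 2.41), (318, 2.37), (319, 2.37), (320, 2.38), (321, 2.34), (322, 2.3), (323, 2.22), (324, 2.16), (325, 1.46), (326, 1.12), (327, 1.09), (328, 1.19), (329, 1.74)]
255 [(128, 80, 62), (147, 118, 108), (164, 149, 144), (168, 155, 150), (156, 133, 110), (195, 150, 77), (207, 159, 80), (170, 142, 111), (147, 136, 132), (154, 144, 143)]
257 [(123, 74, 55), (121, 94, 85), (151, 139, 135), (164, 153, 150), (144, 128, 113), (197, 160, 82), (215, 169, 78), (172, 139, 90), (141, 127, 118), (148, 138, 137)]
258 [(123, 73, 54), (112, 86, 77), (142, 131, 128), (161, 152, 149), (152, 136, 121), (184, 146, 85), (207, 159, 75), (183, 146, 85), (150, 132, 114), (147, 137, 135)]
```

Run:
```python
from h import *
print(rel((.532,.0795,.2),1.3))
```

```text
[0.0528 0.0044 0.1172 0.2479]
```

Request:
send_rows:
  motion:
    - [[0.015,0,0.035,0],[0.03,0,0.075,0],[0.045,0,0.105,0],[0.053,0.004,0.117,0],[0.053,0.004,0.117,0]]
  gripper: 0.7

```text
time: 11.55
tool_pos: [0.5327, 0.0799, 0.1981]
tool_rot: [-1.572, 0.025, 0.029]
contact_force: [-0.4, -0.7, -0.4]
opening: 0.0641
```

Run:
```python
from h import *
c=snap('side','side8');t=snap('top','top8')
a=cv2.imread('pics/side8.png')[140:240,250:350]
cv2.imwrite('pics/v8s.png',cv2.resize(a,None,fx=6,fy=6,interpolation=2))
a=cv2.imread('pics/top8.png')[140:240,220:320]
cv2.imwrite('pics/v8t.png',cv2.resize(a,None,fx=6,fy=6,interpolation=2))
print(rel((.532,.0795,.138),1.3))
```

```text
[1.00e-04 6.05e-02 1.30e-03 2.48e-01]
```

View pics/v8s.png

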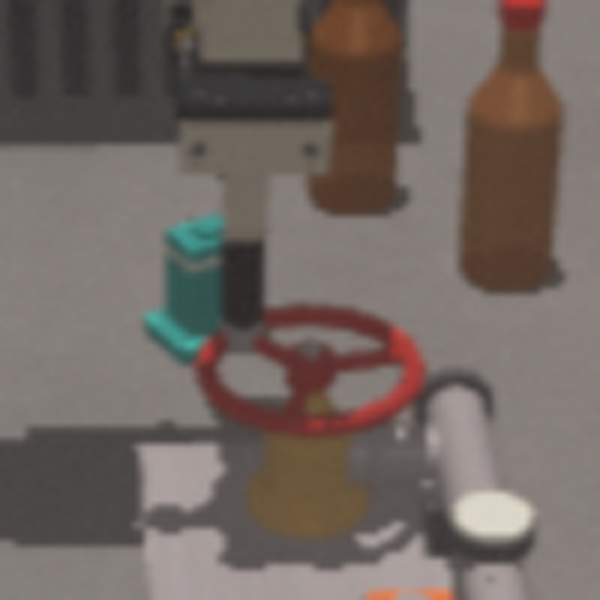

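View pics/v8t.png

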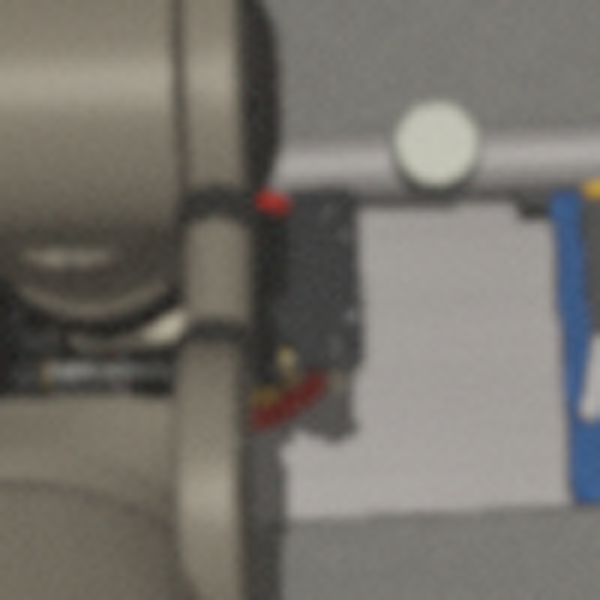

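Request:
send_rows:
  motion:
    - [[0,0.02,0.001,0],[0,0.04,0.001,0],[0,0.058,0.001,0],[0,0.06,0.001,0]]

```text
time: 12.05
tool_pos: [0.5287, 0.0773, 0.1367]
tool_rot: [-1.573, 0.03, 0.025]
contact_force: [-0.5, -0.4, 0.1]
opening: 0.064
```

Request:
send_rows:
  motion:
    - [[0,0,0,0],[0,0,0,0],[0,0,0,0],[0,0,0,0],[0,0,0,0],[0,0,0,0],[0,0,0,0]]
  gripper: 0
  grip_force: 25

```text
time: 12.75
tool_pos: [0.5288, 0.078, 0.1373]
tool_rot: [-1.572, 0.03, 0.025]
contact_force: [-1.0, 4.0, 5.3]
opening: 0.0239
```

```bash
cat >> h.py <<'E'
from scipy.spatial.transform import Rotation as Ro
def arc(C,r,a0,da,n,z=.138,blend=1.0):
    # rows for TCP circle about C, first target a0+da (world deg)
    s=sensors.observe();p=s['tool_pos'];R=Ro.from_euler('xyz',s['tool_rot']).as_matrix()
    out=[]
    for i in range(1,n+1):
        a=np.radians(a0+da*i);g=np.array([C[0]+r*np.cos(a),C[1]+r*np.sin(a),z])
        out.append([round(float(x),4) for x in R.T@(g-p)]+[0])
    d=p[:2]-np.array(C);print('pos',p.round(4),'rot',s['tool_rot'].round(3),'f',s['contact_force'].round(1),'ang',np.degrees(np.arctan2(d[1],d[0])).round(2),'r',np.hypot(*d).round(4),'t',s['time'],'op',s['opening'].round(4));print(str(out))
E
python3 - <<'E'
from h import *
arc((.567,.0448),.0503,139,-8,5)
E
```

```text
Traceback (most recent call last):
  File "h.py", line 32, in arc
    d=p[:2]-np.array(C);print('pos',p.round(4),'rot',s['tool_rot'].round(3),'f',s['contact_force'].round(1),'ang',np.degrees(np.arctan2(d[1],d[0])).round(2),'r',np.hypot(*d).round(4),'t',s['time'],'op',s['opening'].round(4));print(str(out))
                                                                                                                                                                                                          ^^^^^^^^^^^^^^^^^^
AttributeError: 'float' object has no attribute 'round'
```

```bash
sed -i "s/s\['opening'\].round(4)/round(s['opening'],4)/" h.py
python3 - <<'E'
from h import *
arc((.567,.0448),.0503,139,-8,5)
E
```

```text
pos [0.5288 0.078  0.1373] rot [-1.572  0.03   0.025] f [-1.   4.   5.3] ang 139.0 r 0.0506 t 12.75 op 0.0239
[[0.0053, -0.0009, 0.0046, 0], [0.011, -0.0011, 0.0087, 0], [0.0172, -0.0012, 0.0119, 0], [0.0239, -0.0014, 0.0143, 0], [0.0307, -0.0016, 0.0157, 0]]
```

Request:
send_rows:
  motion:
    - [[0.0053,-0.0009,0.0046,0],[0.011,-0.0011,0.0087,0],[0.0172,-0.0012,0.0119,0],[0.0239,-0.0014,0.0143,0],[0.0307,-0.0016,0.0157,0]]

```text
time: 13.25
tool_pos: [0.5588, 0.0958, 0.1374]
tool_rot: [-1.57, 0.032, 0.026]
contact_force: [-4.5, 3.4, -0.1]
opening: 0.024
```

Run:
```python
from h import *
arc((.567,.0448),.0503,99,-8,8)
```

```text
pos [0.5588 0.0958 0.1374] rot [-1.57   0.032  0.026] f [-4.5  3.4 -0.1] ang 99.11 r 0.0516 t 13.25 op 0.024
[[0.0073, -0.0008, -0.0009, 0], [0.0142, -0.0011, -0.0014, 0], [0.0211, -0.0013, -0.0029, 0], [0.0277, -0.0015, -0.0054, 0], [0.0338, -0.0017, -0.0087, 0], [0.0395, -0.0019, -0.0129, 0], [0.0445, -0.002, -0.0178, 0], [0.0487, -0.0022, -0.0234, 0]]
```

Request:
send_rows:
  motion:
    - [[0.0073,-0.0005,-0.0002,0],[0.0142,-0.0006,-0.0008,0],[0.0211,-0.0007,-0.0024,0],[0.0277,-0.0008,-0.005,0],[0.0338,-0.001,-0.0084,0],[0.0395,-0.0012,-0.0127,0],[0.0445,-0.0014,-0.0177,0],[0.0487,-0.0015,-0.0234,0]]

```text
time: 14.05
tool_pos: [0.6095, 0.0738, 0.1374]
tool_rot: [-1.57, 0.029, 0.026]
contact_force: [1.6, 4.3, -0.2]
opening: 0.0241
```

Run:
```python
from h import *
arc((.5675,.0455),.0503,35,-8,8)
```

```text
pos [0.6095 0.0738 0.1374] rot [-1.57   0.029  0.026] f [ 1.6  4.3 -0.2] ang 33.97 r 0.0507 t 14.05 op 0.0241
[[0.0026, -0.0007, -0.0055, 0], [0.0052, -0.0008, -0.0121, 0], [0.0069, -0.0008, -0.0189, 0], [0.0075, -0.0008, -0.0259, 0], [0.0072, -0.0008, -0.0329, 0], [0.0059, -0.0008, -0.0398, 0], [0.0037, -0.0008, -0.0464, 0], [0.0006, -0.0007, -0.0527, 0]]
```

Request:
send_rows:
  motion:
    - [[0.0026,-0.0004,-0.0055,0],[0.0052,-0.0004,-0.0121,0],[0.0069,-0.0004,-0.0189,0],[0.0075,-0.0004,-0.0259,0],[0.0072,-0.0004,-0.0329,0],[0.0059,-0.0004,-0.0398,0],[0.0037,-0.0004,-0.0464,0],[0.0006,-0.0004,-0.0527,0]]

```text
time: 14.85
tool_pos: [0.6107, 0.0209, 0.1374]
tool_rot: [-1.569, 0.031, 0.026]
contact_force: [-4.0, 6.0, -2.0]
opening: 0.0238
```

Run:
```python
from h import *
arc((.5675,.0455),.0503,-29,-8,8)
P=np.array([(.5288,.078),(.5588,.0958),(.6095,.0738),sensors.observe()['tool_pos'][:2]])
A=np.c_[2*P,np.ones(len(P))];x=np.linalg.lstsq(A,(P**2).sum(1),rcond=None)[0];print(x[:2],np.sqrt(x[2]+x[:2]@x[:2]))
```

```text
pos [0.6107 0.0209 0.1374] rot [-1.569  0.031  0.026] f [-4.  6. -2.] ang -29.66 r 0.0497 t 14.85 op 0.0238
[[-0.0031, -0.0005, -0.0056, 0], [-0.0079, -0.0004, -0.0108, 0], [-0.0133, -0.0002, -0.0153, 0], [-0.0193, -0.0, -0.0189, 0], [-0.0257, 0.0002, -0.0217, 0], [-0.0325, 0.0004, -0.0236, 0], [-0.0394, 0.0006, -0.0245, 0], [-0.0464, 0.0008, -0.0245, 0]]
[0.5676238  0.04649594] 0.050032304183531176
```

Run:
```python
from h import *
arc((.5676,.0463),.05,-30.5,-6,8)
```

```text
pos [0.6107 0.0209 0.1374] rot [-1.569  0.031  0.026] f [-4.  6. -2.] ang -30.51 r 0.05 t 14.85 op 0.0238
[[-0.003, -0.0005, -0.0043, 0], [-0.0064, -0.0004, -0.0082, 0], [-0.0102, -0.0003, -0.0118, 0], [-0.0144, -0.0002, -0.015, 0], [-0.0189, -0.0, -0.0177, 0], [-0.0236, 0.0001, -0.0199, 0], [-0.0286, 0.0003, -0.0216, 0], [-0.0337, 0.0004, -0.0228, 0]]
```

Request:
send_rows:
  motion:
    - [[-0.003,-0.0003,-0.0043,0],[-0.0064,-0.0002,-0.0082,0],[-0.0102,-0.0001,-0.0118,0],[-0.0144,0,-0.015,0],[-0.0189,0.0001,-0.0177,0],[-0.0236,0.0002,-0.0199,0],[-0.0286,0.0004,-0.0216,0],[-0.0337,0.0005,-0.0228,0]]

```text
time: 15.65
tool_pos: [0.5773, -0.0025, 0.1375]
tool_rot: [-1.568, 0.031, 0.026]
contact_force: [2.3, 6.4, -8.7]
opening: 0.0239
```

Run:
```python
from h import *
arc((.5676,.0463),.05,-78.5,-3,8)
```

```text
pos [ 0.5773 -0.0025  0.1375] rot [-1.568  0.031  0.026] f [ 2.3  6.4 -8.7] ang -78.75 r 0.0498 t 15.65 op 0.0239
[[-0.0024, -0.0005, -0.0006, 0], [-0.005, -0.0004, -0.0008, 0], [-0.0076, -0.0003, -0.0009, 0], [-0.0102, -0.0002, -0.0009, 0], [-0.0128, -0.0001, -0.0007, 0], [-0.0154, -0.0, -0.0004, 0], [-0.018, 0.0, -0.0, 0], [-0.0205, 0.0001, 0.0006, 0]]
```

Request:
send_rows:
  motion:
    - [[-0.0024,0.0006,0.0002,0],[-0.005,0.0009,0.0001,0],[-0.0076,0.001,0.0001,0],[-0.0095,0.001,0.0001,0]]

```text
time: 16.05
tool_pos: [0.5687, -0.0033, 0.1374]
tool_rot: [-1.57, 0.028, 0.026]
contact_force: [9.5, 1.2, -4.6]
opening: 0.0242
```

Run:
```python
from h import *
arc((.5676,.0463),.05,-90,-2,4)
```

```text
pos [ 0.5687 -0.0033  0.1374] rot [-1.57   0.028  0.026] f [ 9.5  1.2 -4.6] ang -88.72 r 0.0497 t 16.05 op 0.0242
[[-0.0029, -0.0005, -0.0003, 0], [-0.0046, -0.0004, -0.0001, 0], [-0.0063, -0.0004, 0.0001, 0], [-0.0081, -0.0003, 0.0003, 0]]
```

Request:
send_rows:
  motion:
    - [[-0.0015,0.0003,0,0],[-0.0025,0.0003,0,0],[-0.0025,0.0003,0,0]]

```text
time: 16.35
tool_pos: [0.5687, -0.0034, 0.1375]
tool_rot: [-1.57, 0.022, 0.026]
contact_force: [11.3, 2.2, -8.1]
opening: 0.0239
```

Run:
```python
from h import *
arc((.5676,.0463),.05,-88.7,15,8)
```

```text
pos [ 0.5687 -0.0034  0.1375] rot [-1.57   0.022  0.026] f [11.3  2.2 -8.1] ang -88.78 r 0.0497 t 16.35 op 0.0239
[[0.013, -0.0008, 0.0014, 0], [0.0251, -0.0011, 0.0063, 0], [0.0355, -0.0013, 0.0142, 0], [0.0434, -0.0014, 0.0246, 0], [0.0485, -0.0015, 0.0366, 0], [0.0502, -0.0016, 0.0495, 0], [0.0485, -0.0015, 0.0625, 0], [0.0436, -0.0014, 0.0746, 0]]
```

Request:
send_rows:
  motion:
    - [[0.012,0.0002,0.0016,0],[0.0251,0.0002,0.0066,0],[0.0355,0.0,0.0146,0],[0.0434,-0.0001,0.0248,0],[0.0485,-0.0003,0.0367,0],[0.0502,-0.0004,0.0495,0],[0.0485,-0.0005,0.0625,0],[0.0436,-0.0006,0.0746,0]]

```text
time: 17.15
tool_pos: [0.6104, 0.0729, 0.1373]
tool_rot: [-1.571, 0.021, 0.026]
contact_force: [-1.4, -5.1, 2.9]
opening: 0.0239
```

Run:
```python
from h import *
arc((.5676,.0465),.05,31.3,15,8,z=.1372)
```

```text
pos [0.6104 0.0729 0.1373] rot [-1.571  0.021  0.026] f [-1.4 -5.1  2.9] ang 31.61 r 0.0503 t 17.15 op 0.0239
[[-0.008, 0.0003, 0.01, 0], [-0.0183, 0.0005, 0.018, 0], [-0.0304, 0.0008, 0.023, 0], [-0.0433, 0.001, 0.0248, 0], [-0.0563, 0.0013, 0.0231, 0], [-0.0683, 0.0015, 0.0181, 0], [-0.0787, 0.0018, 0.0102, 0], [-0.0867, 0.0019, -0.0001, 0]]
```

Request:
send_rows:
  motion:
    - [[-0.008,0.0003,0.01,0],[-0.0183,0.0005,0.018,0],[-0.0304,0.0008,0.023,0],[-0.0433,0.001,0.0248,0],[-0.0563,0.0013,0.0231,0],[-0.0683,0.0015,0.0181,0],[-0.0787,0.0018,0.0102,0],[-0.0867,0.0019,-0.0001,0]]

```text
time: 17.95
tool_pos: [0.5239, 0.0713, 0.1374]
tool_rot: [-1.57, 0.017, 0.026]
contact_force: [9.6, -0.6, -4.8]
opening: 0.0235
```

Run:
```python
from h import *
arc((.5676,.0465),.05,151.3,15,8,z=.1372)
```

```text
pos [0.5239 0.0713 0.1374] rot [-1.57   0.017  0.026] f [ 9.6 -0.6 -4.8] ang 150.38 r 0.0503 t 17.95 op 0.0235
[[-0.0052, 0.0002, -0.0129, 0], [-0.007, 0.0003, -0.0258, 0], [-0.0053, 0.0002, -0.0388, 0], [-0.0003, 0.0001, -0.0508, 0], [0.0076, -0.0, -0.0612, 0], [0.0179, -0.0002, -0.0692, 0], [0.0299, -0.0004, -0.0742, 0], [0.0429, -0.0007, -0.076, 0]]
```

Request:
send_rows:
  motion:
    - [[-0.0042,0.0004,-0.0129,0],[-0.006,0.0006,-0.0258,0],[-0.0043,0.0006,-0.0388,0],[0.0005,0.0006,-0.0506,0],[0.008,0.0005,-0.0609,0],[0.0182,0.0003,-0.0687,0],[0.0301,0.0,-0.0736,0],[0.0429,-0.0003,-0.0753,0]]

```text
time: 18.75
tool_pos: [0.5679, -0.0034, 0.1373]
tool_rot: [-1.57, 0.019, 0.026]
contact_force: [-3.6, 1.1, 8.2]
opening: 0.0239
```

Run:
```python
from h import *
arc((.5678,.0467),.05,271.3,15,8,z=.1372)
```

```text
pos [ 0.5679 -0.0034  0.1373] rot [-1.57   0.019  0.026] f [-3.6  1.1  8.2] ang -89.91 r 0.0501 t 18.75 op 0.0239
[[0.014, -0.0002, 0.0018, 0], [0.0261, -0.0004, 0.0067, 0], [0.0365, -0.0006, 0.0146, 0], [0.0444, -0.0008, 0.025, 0], [0.0495, -0.0008, 0.037, 0], [0.0512, -0.0009, 0.0499, 0], [0.0495, -0.0008, 0.0629, 0], [0.0446, -0.0007, 0.075, 0]]
```

One turn done (about 1° short); second turn.

Request:
send_rows:
  motion:
    - [[0.0135,-0.0004,0.0018,0],[0.0259,-0.0006,0.0067,0],[0.0363,-0.0008,0.0146,0],[0.0441,-0.0009,0.025,0],[0.0491,-0.0009,0.037,0],[0.0508,-0.0009,0.0499,0],[0.0492,-0.0008,0.0629,0],[0.0443,-0.0007,0.075,0]]

```text
time: 19.55
tool_pos: [0.6099, 0.0738, 0.1373]
tool_rot: [-1.57, 0.019, 0.026]
contact_force: [-3.4, -5.1, 6.4]
opening: 0.0243
```

Run:
```python
from h import *
arc((.5678,.0465),.05,31.3,15,8,z=.1372)
```

```text
pos [0.6099 0.0738 0.1373] rot [-1.57   0.019  0.026] f [-3.4 -5.1  6.4] ang 33.01 r 0.0502 t 19.55 op 0.0243
[[-0.0073, 0.0002, 0.009, 0], [-0.0176, 0.0005, 0.017, 0], [-0.0296, 0.0007, 0.022, 0], [-0.0426, 0.0009, 0.0238, 0], [-0.0555, 0.0012, 0.0221, 0], [-0.0676, 0.0014, 0.0172, 0], [-0.078, 0.0016, 0.0093, 0], [-0.086, 0.0018, -0.0011, 0]]
```

Request:
send_rows:
  motion:
    - [[-0.0073,0.0,0.009,0],[-0.0176,0.0002,0.017,0],[-0.0296,0.0005,0.022,0],[-0.0425,0.0008,0.0238,0],[-0.0553,0.0011,0.0221,0],[-0.0671,0.0014,0.0172,0],[-0.0774,0.0017,0.0093,0],[-0.0853,0.0019,-0.0011,0]]

```text
time: 20.35
tool_pos: [0.5243, 0.0718, 0.1373]
tool_rot: [-1.568, 0.017, 0.027]
contact_force: [6.1, 0.6, 1.1]
opening: 0.0241
```

Run:
```python
from h import *
arc((.5682,.0467),.05,151.3,14,8,z=.1372)
```

```text
pos [0.5243 0.0718 0.1373] rot [-1.568  0.017  0.027] f [6.1 0.6 1.1] ang 150.26 r 0.0506 t 20.35 op 0.0241
[[-0.0048, 0.0002, -0.0123, 0], [-0.0067, 0.0002, -0.0243, 0], [-0.0057, 0.0001, -0.0365, 0], [-0.0018, 0.0, -0.048, 0], [0.0048, -0.0001, -0.0582, 0], [0.0137, -0.0003, -0.0666, 0], [0.0243, -0.0005, -0.0725, 0], [0.0361, -0.0007, -0.0757, 0]]
```

Request:
send_rows:
  motion:
    - [[-0.0046,0.0003,-0.0123,0],[-0.0065,0.0004,-0.0243,0],[-0.0055,0.0003,-0.0365,0],[-0.0018,0.0002,-0.048,0],[0.0048,0.0,-0.0581,0],[0.0135,-0.0002,-0.0663,0],[0.024,-0.0004,-0.0721,0],[0.0357,-0.0007,-0.0752,0]]

```text
time: 21.15
tool_pos: [0.561, -0.003, 0.1373]
tool_rot: [-1.567, 0.02, 0.026]
contact_force: [-2.4, 4.1, 7.7]
opening: 0.0237
```

Run:
```python
from h import *
arc((.5677,.0466),.05,-97,2,8,z=.1372)
```

```text
pos [ 0.561  -0.003   0.1373] rot [-1.567  0.02   0.026] f [-2.4  4.1  7.7] ang -97.64 r 0.0501 t 21.15 op 0.0237
[[0.0023, 0.0, -0.0002, 0], [0.004, -0.0, -0.0004, 0], [0.0058, -0.0001, -0.0005, 0], [0.0075, -0.0001, -0.0006, 0], [0.0093, -0.0001, -0.0005, 0], [0.011, -0.0002, -0.0005, 0], [0.0127, -0.0002, -0.0003, 0], [0.0145, -0.0002, -0.0001, 0]]
```

Request:
send_rows:
  motion:
    - [[0.0018,0.0,0.0004,0],[0.0036,0.0,0.0003,0],[0.0054,0.0,0.0002,0],[0.007,0.0,0.0001,0],[0.0079,0,0.0001,0],[0.0081,0.0,0.0001,0],[0.0081,0.0,0.0001,0]]

```text
time: 21.85
tool_pos: [0.5683, -0.0033, 0.1373]
tool_rot: [-1.568, 0.022, 0.026]
contact_force: [-1.8, -0.9, 7.9]
opening: 0.0239
```

Run:
```python
from h import *
arc((.5677,.0466),.05,-88.7,0,1,z=.1372);print(sensors.observe()['qvel'].round(4))
```

```text
pos [ 0.5683 -0.0033  0.1373] rot [-1.568  0.022  0.026] f [-1.8 -0.9  7.9] ang -89.28 r 0.05 t 21.85 op 0.0239
[[0.0005, 0.0, -0.0001, 0]]
[-0.0003  0.0011 -0.0001 -0.001  -0.0018 -0.0001]
```

Request:
send_rows:
  motion:
    - [[0.0006,0.0004,0.0,0],[0.0009,0.0006,0.0,0],[0.0009,0.0006,0.0,0],[0.0009,0.0006,0.0,0]]

```text
time: 22.25
tool_pos: [0.5687, -0.0034, 0.1372]
tool_rot: [-1.567, 0.023, 0.026]
contact_force: [-2.3, 1.8, 9.8]
opening: 0.024
```

Run:
```python
from h import *
arc((.5677,.0466),.05,-88.7,0,1,z=.1372);print(sensors.observe()['qvel'].round(4))
for n in('side','top'):
    snap(n,n+'9');
a=cv2.imread('pics/side9.png')[170:290,240:360];cv2.imwrite('pics/v9s.png',cv2.resize(a,None,fx=5,fy=5,interpolation=2))
b=cv2.imread('pics/top9.png');cv2.imwrite('pics/v9t.png',b)
```

```text
pos [ 0.5687 -0.0034  0.1372] rot [-1.567  0.023  0.026] f [-2.3  1.8  9.8] ang -88.91 r 0.05 t 22.25 op 0.024
[[0.0002, 0.0, 0.0, 0]]
[-0.0007  0.0003 -0.0005 -0.0011  0.0003  0.0005]
```

View pics/v9s.png

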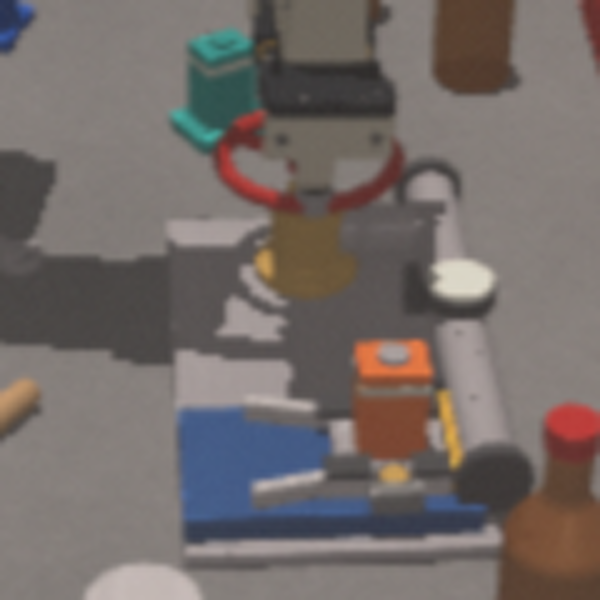

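View pics/v9t.png

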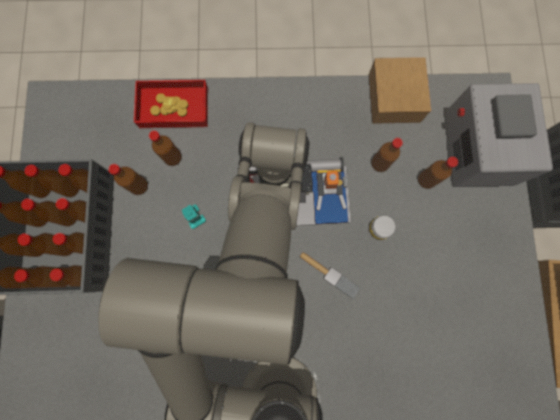

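```bash
python3 -c "
from h import *
print(hand_in())"
```

```text
the job is handed in; nothing more can be done
None
```

The job is handed in at about 22 s of the 70 s allowed. The module is seated, the valve was closed and reopened by two full turns, and the gripper still holds the black handle.

- **Module:** I set it down in the bay and slid it under the lips until it stopped hard at the same spot twice, at up to 18 N. In the images the foot sits against the yellow stop, within about 1 mm of where it should be. The brass roller is sprung out, in line with the middle of the block.
- **One check that was not conclusive:** pulling the module back about 3.5 mm met only about 3 N, so I never felt the catch hold. The roller stayed out throughout. I then pushed the module home again before letting go.
- **Wheel:** I turned it clockwise to a hard stop (11 N), where the handle was at -88.8° against a predicted -88.7°, then anticlockwise two turns. The tool ended at the same position it had at the stop, to about 0.1 mm in x and y. The handle could have slipped in the jaws by up to about 0.5 mm, or half a degree.
- **At hand-in:** the wheel was at rest and the grip opening was 24.0 mm, the handle's full width. The tool was still pressing down on the handle with about 10 N, which I left.
- **Bystanders:** the bottles and the tin stand where they were in the last pictures.

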